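# Gauge a blind bore and lean the gauge up for reading

### The job

Take the depth gauge from its stand and stand it straight down in the bore of the square-footed housing until its rod bottoms out and its sliding collar lies flat on the housing's mouth, so that the collar marks the depth. Then draw the gauge out and lean it in the grey rest, rod in the notch and foot against the stop, without shifting the collar again, and let go. Leave the spool, jar and cup where they are.

Things in the scene. Friction and masses are not known exactly. Their poses are not given: they have to be found in the camera images.
- gauge: depth gauge, 200 mm long, about 0.2 kg: plain steel rod 12 mm in diameter with a flat lower end, and a dark square grip head 24 x 24 mm (sides along its x and y) on its last 35 mm (165 to 200 mm above the lower end). An aluminium collar rides on the rod. Origin: centre of the flat lower end (tip); z runs up to the head. It starts upright in the stand's hole.
- gauge_top (a point): centre of the top of the gauge's head, 200 mm along the gauge's z from its tip
- collar (a joint): place of the collar on the rod: distance in m from the rod's tip to the collar's flat underside; starts at 0.030 to 0.033. The collar (48 mm in diameter, 8 mm thick, with a 6 mm boss, 20 mm in diameter, on top) is held on the rod by friction: it takes about 4 N to slide it and it stays where it is left
- collar_face (a point): centre of the collar's flat underside
- stand: fixed black block 60 x 60 x 45 mm high with an upright round hole 13.4 mm wide and 25 mm deep in its top, in which the gauge stands with its tip 20 mm above the bench; origin at the centre of its underside
- housing_square: fixed aluminium tube 80 mm high over all, 62 mm in outer diameter, on a square foot 80 x 80 x 10 mm; upright blind bore 32 mm in diameter in its axis, open at the top, 36 to 54 mm deep (differs each time); origin at the centre of its underside, z up. This is the one to gauge
- bore_mouth (a point): centre of the bore's mouth, level with the flat top of the square-footed housing, 80 mm above the bench
- bore_floor (a point): centre of the floor of that bore
- housing_round: the other housing, not to be gauged: same tube, but on a round foot 90 mm in diameter; origin at the centre of its underside
- rest: fixed grey leaning rest: base plate 8 mm thick, 100 mm wide; upright board 100 mm wide, 10 mm thick (x -10 to 0 mm), a notch in its top edge; across the plate a dark stop strip. The gauge leans from the strip back into the notch, about 20 degrees from upright. Origin: on the bench under the middle of the board's front face; x from the board to the stop (away from the robot at yaw 0), y along the board, z up
- rest_stop (a point): middle of the stop strip's face towards the board, at its foot on the plate (x 54, y 0, z 8 mm in the rest's frame; same axes). The strip is dark steel, 12 mm high, 12 mm thick, and runs the width of the plate
- rest_notch (a point): middle of the notch's bottom edge at the board's front face (x 0, y 0, z 128 mm in the rest's frame). The notch is 32 mm wide, between cheeks that rise to 146 mm above the bench; the rod leans on its bottom edge
- spool: grey plastic spool standing on the bench, 60 mm in diameter, 40 mm high, a bystander; origin at the centre of its underside
- jar: amber jar with a black cap, 44 mm in diameter, 85 mm high, a bystander; origin at the centre of its underside
- cup: white cup, 72 mm in diameter, 90 mm high, a bystander; origin at the centre of its underside
Not all that is in view belongs to the job. Of the things like the gauge, leave any that is yellow; of the rest the smaller one is meant.

How it is judged:
By the outcome, as a careful person would: the job done as asked, in the order asked, and still so for the second after the job is handed in, with the robot touching nothing.
It also fails if it takes over 50 s, if anything falls off the work surface, if the arm or the gripper's body presses on something with over 40 N, if the wrist force passes 120 N, or if a joint passes its speed limit or range.

### The arm

A 6-joint arm with a two-finger parallel gripper is mounted at the origin on the work surface. World frame = base frame: x ahead of the robot, y to its left, z up, the work surface at z = 0. Lengths are in m, angles in rad, forces in N, time in s.
With the tool pointing down it reaches from about 0.3 to 0.775 m from the base axis. Payload 14.6 kg.
Tool frame: the origin (TCP) lies on the centre line of the jaws, within the pads' length; the fingertips stand 19 mm ahead of it and the grasp point (between the pads) is the TCP; y points along the fingers, x is the direction in which the jaws open and shut, and the axes are right-handed (so a half turn about y gives the same grasp; the last joint's range is limited). The gripper opens to 94 mm and grips with 3 to 60 N. Pads are 16 mm wide; open, the fingers measure 119 mm over their backs; the gripper's body (75 mm by 177 mm) begins 78 mm behind the grasp point.
Start: joints at [1.122, 0.3, 1.521, -0, 1.321, -0.067], TCP at [0.205, 0.51, 0.224] pointing down, gripper open.
Joint ranges: [-3.03, 3.03], [-0.79, 2.21], [0.23, 2.52], [-1.04, 4.18], [0, 3.07], [-2.55, 2.55]. Speed limits (rad/s): [2.22, 2.22, 2.57, 3.14, 3.14, 3.14].

### API

Orientations are given as [roll, pitch, yaw] about the fixed x, y, z axes, in that order (R = Rz(yaw) Ry(pitch) Rx(roll)).
In Python, from station import get_obs, cams, workorder gives the robot as it stands.
- The arm moves only by the shell command python3 -m handwheel 'ROWS' [FORCE]. ROWS is JSON, a list of rows, each an object of numbers: "fingers": the opening, from -1 (shut) to 1 (fully open); "x", "y", "z": the shift along the tool's x, y, z in m; "spin": the turn about the tool's y in degrees. In form: [{"fingers": .., "x": .., "y": .., "z": .., "spin": ..}, ...]. A call has exactly 10 rows; each row is the pose to reach, as a shift and turn from the pose commanded when the call began, along the tool's axes at that moment; what a row does not reach only later rows make up. A row lasts 1/10 s, in which the tool goes at most 50 mm and 8.59 degrees, less where a joint would pass 70% of its speed; a pose out of reach is approached as far as the arm can. A call with a gripper value outside its range is refused whole. The fingers move at their own pace and stop on an object; FORCE is the grip in N (left out, the last holds). Time passes only in rows, so rows that repeat a pose let the fingers close, or fill a call up. It gives the time, the measured TCP pose, the force and the opening at its end, in the units of the state.
- get_obs(): the state, without advancing time (a new reading comes with each control period).
- cams.camera(name): name is "side" or "top" or "wrist"; returns (picture, depth): 480x640x3 uint8, red, green, blue; 480x640 float32, m along the optical axis (not along the pixel's ray), 0 where there is no reading.
- cams.get_calibration(name): a dict with "fx", "fy", "cx", "cy" (pixels), "dist" ([k1, k2, p1, p2, k3] as OpenCV has them; the pictures are not rectified), "view" (4x4, takes a point from world to camera coordinates). Camera axes: x right, y down, z forward; pixel columns grow to the right and rows downward; lengths in m; the calibration is good to about 2 mm. A picture is of the moment at which its call begins: read the wrist's pose just before it. get_calibration takes no time and is no camera call; for the wrist camera it gives the pose at the moment of the call.
- workorder.hand_in(): hands the job in, once; it reports no verdict.
The state is a dict: "time_s": time; "qpos": joint angles; "joint_vel": joint speeds; "tau": joint torques, N m; "ee_pos": TCP position; "eef_rot": TCP orientation; "force": force on the tool from outside, world axes, zero at the start; "moment": the same for the moment, N m; "grip_width": finger opening in m.
Only numpy, scipy, OpenCV 4.12 (cv2) and the standard library are available. Lean on these libraries where they do the work, as an engineer would, in place of code of your own. Each camera call takes 0.05 s, during which the arm holds its last target. There are 200 camera calls.

## Working session

There is one attempt and no reset: what is moved stays moved. The work goes in short steps, Python scripts to look and compute and a shell command to move; the robot and the scene stay as the last step left them, time stands still between calls to the robot, and variables do not carry over. Pictures are saved under pics/ and viewed, about 8 in all and at most 12, crops included, and the job is handed in when it is done.

```bash
mkdir -p pics; ls; cat > h.py <<'E'
import numpy as np,cv2,json
from station import get_obs,cams,workorder
def shot(n,f=None):
    c=cams.get_calibration(n); p,d=cams.camera(n)
    if f: cv2.imwrite('pics/'+f,p[:,:,::-1])
    np.savez('/tmp/'+n+'.npz',p=p,d=d,view=np.array(c['view']),k=[c['fx'],c['fy'],c['cx'],c['cy']],dist=c['dist'])
    return p,d,c
def load(n): return np.load('/tmp/'+n+'.npz')
def cloud(n):
    s=load(n); fx,fy,cx,cy=s['k']; K=np.array([[fx,0,cx],[0,fy,cy],[0,0,1]])
    v,u=np.mgrid[:480,:640]
    q=cv2.undistortPoints(np.stack([u,v],-1).reshape(-1,1,2).astype(np.float64),K,s['dist']).reshape(480,640,2)
    d=s['d']; P=np.dstack([q*d[...,None],d]); V=s['view']
    W=(P-V[:3,3])@V[:3,:3]; W[d==0]=np.nan
    return W,s['p']
def proj(n,X):
    s=load(n); fx,fy,cx,cy=s['k']; K=np.array([[fx,0,cx],[0,fy,cy],[0,0,1]]); V=s['view']
    return cv2.projectPoints(np.atleast_2d(X).astype(float),cv2.Rodrigues(V[:3,:3])[0],V[:3,3],K,s['dist'])[0].reshape(-1,2)
E
python3 - <<'E'
from h import *
for n in('top','side'):
    shot(n,n+'1.png')
    print(n,np.linalg.inv(load(n)['view'])[:3].round(3).tolist(), load(n)['k'])
a=cv2.imread('pics/top1.png');b=cv2.imread('pics/side1.png')
print({k:np.round(v,3).tolist() for k,v in get_obs().items()})
E
```

```text
pics
top [[0.071, -0.974, 0.216, 0.316], [-0.997, -0.068, 0.021, -0.037], [-0.006, -0.217, -0.976, 1.255]] [558.4145511  558.4145511  333.01421736 242.8292283 ]
side [[0.948, -0.178, 0.265, 0.267], [-0.319, -0.486, 0.814, -0.914], [-0.016, -0.856, -0.517, 0.723]] [510.46797337 510.46797337 323.5874621  243.2598408 ]
{'time_s': 0.1, 'qpos': [1.122, 0.3, 1.522, -0.0, 1.321, -0.067], 'joint_vel': [-0.001, -0.001, -0.001, -0.002, -0.002, -0.0], 'tau': [0.002, -53.264, -35.328, 0.071, 0.024, -0.0], 'ee_pos': [0.205, 0.51, 0.224], 'eef_rot': [-1.571, 0.001, 1.189], 'force': [0.026, 0.584, 0.063], 'moment': [-0.01, 0.01, -0.004], 'grip_width': 0.094}
```

View pics/top1.png

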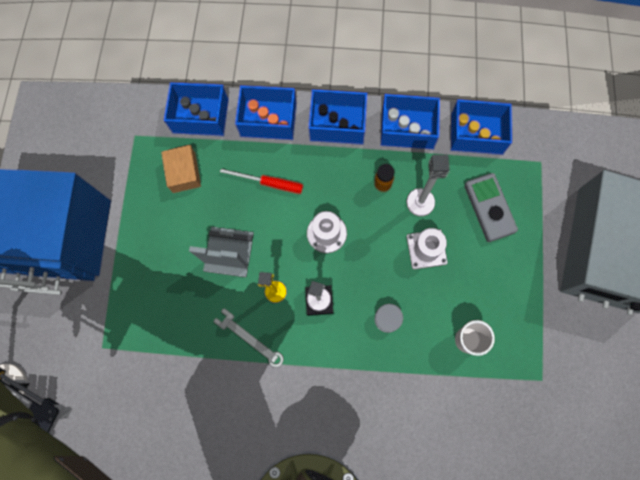

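View pics/side1.png

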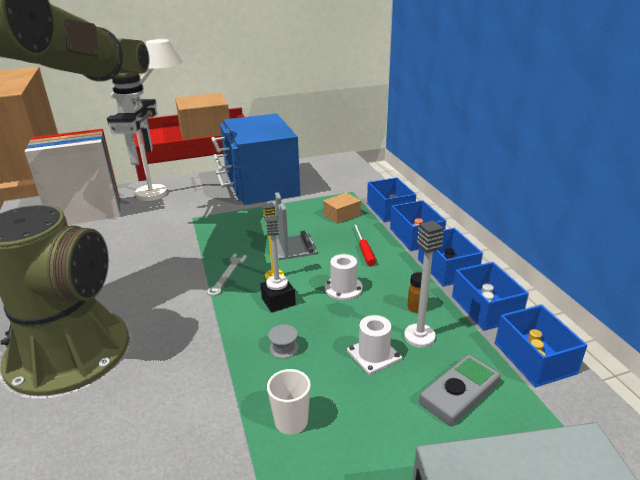

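Top view: candidate gauges are the yellow one (272,290), the one in the black stand (319,298), and a larger grey one standing free (425,190). The yellow one is excluded. Of the other two, the one in the stand is smaller, so that is the one meant. The square-footed housing is at (430,247), the round-footed one at (326,232), and the rest at (228,252).

```bash
python3 - <<'E'
from h import *
W,p=cloud('top'); S,ps=cloud('side')
def reg(W,u0,u1,v0,v1,z0,z1):
    A=W[v0:v1,u0:u1].reshape(-1,3); return A[(A[:,2]>z0)&(A[:,2]<z1)]
def rect(A):
    r=cv2.minAreaRect((A[:,:2]*1000).astype(np.float32)); return np.round(r[0],1),np.round(r[1],1),round(r[2],1),len(A),np.median(A[:,2]).round(4)
for nm,b in dict(stand_head=(300,345,275,320,.2,.24),stand_top=(295,345,270,325,.03,.048),
  yellow_head=(250,290,262,305,.12,.35),big_head=(405,460,140,220,.2,.4),
  sq_top=(400,455,220,275,.07,.09),sq_foot=(400,455,220,275,.005,.02),rd_top=(300,350,205,260,.07,.09),
  rest_plate=(185,265,220,285,.004,.012),rest_board=(185,265,220,285,.1,.16),strip=(185,265,220,285,.016,.025),spool=(370,410,300,335,.03,.05),jar=(370,400,160,195,.07,.1),cup=(450,500,315,360,.08,.1)).items():
    A=reg(W,*b); print(nm,rect(A) if len(A)>4 else len(A), (A[:,2].min().round(3),A[:,2].max().round(3)) if len(A) else '')
# side cloud, by world box
F=S.reshape(-1,3)
def box(x0,x1,y0,y1,z0,z1): return F[(F[:,0]>x0)&(F[:,0]<x1)&(F[:,1]>y0)&(F[:,1]<y1)&(F[:,2]>z0)&(F[:,2]<z1)]
a=cv2.imread('pics/top1.png')[180:340,180:480]
b=cv2.imread('pics/side1.png')[180:340,200:500]
cv2.imwrite('pics/c1.png',np.vstack([cv2.resize(x,(560,300),interpolation=cv2.INTER_CUBIC) for x in(a,b)]))
E
```

```text
stand_head (array([456.1,  10.6]), array([23.8, 24.3]), 77.2, 185, np.float64(0.2198)) (np.float64(0.2), np.float64(0.224))
stand_top (array([456.2,  10.7]), array([60.6, 60.3]), 8.2, 305, np.float64(0.0446)) (np.float64(0.03), np.float64(0.048))
yellow_head (array([471.4, 111.6]), array([24.9, 24.9]), 88.5, 207, np.float64(0.1995)) (np.float64(0.168), np.float64(0.206))
big_head (array([ 702.7, -206.5]), array([34.3, 33.5]), 5.7, 453, np.float64(0.2664)) (np.float64(0.219), np.float64(0.274))
sq_top (array([ 592.3, -224.2]), array([60.8, 61.5]), 22.9, 500, np.float64(0.08)) (np.float64(0.07), np.float64(0.086))
sq_foot (array([ 597.6, -226.3]), array([128.6, 125.7]), 2.7, 614, np.float64(0.0097)) (np.float64(0.005), np.float64(0.02))
rd_top (array([613.6,   5.6]), array([61. , 58.9]), 3.7, 483, np.float64(0.0803)) (np.float64(0.071), np.float64(0.086))
rest_plate (array([553.8, 239.7]), array([151.1, 189. ]), 4.0, 1495, np.float64(0.0073)) (np.float64(0.004), np.float64(0.012))
rest_board (array([525.6, 230.3]), array([101. ,  11.3]), 85.9, 406, np.float64(0.1342)) (np.float64(0.1), np.float64(0.152))
strip (array([559.1, 229. ]), array([102. ,  77.2]), 86.4, 253, np.float64(0.0203)) (np.float64(0.016), np.float64(0.025))
spool (array([ 427.3, -142.7]), array([58.5, 58.5]), 51.0, 596, np.float64(0.0403)) (np.float64(0.033), np.float64(0.047))
jar (array([ 742.8, -115.7]), array([38.4, 39.2]), 6.0, 273, np.float64(0.0847)) (np.float64(0.07), np.float64(0.09))
cup (array([ 392.4, -325.1]), array([71.8, 69.9]), 45.9, 272, np.float64(0.0892)) (np.float64(0.08), np.float64(0.096))
```

View pics/c1.png

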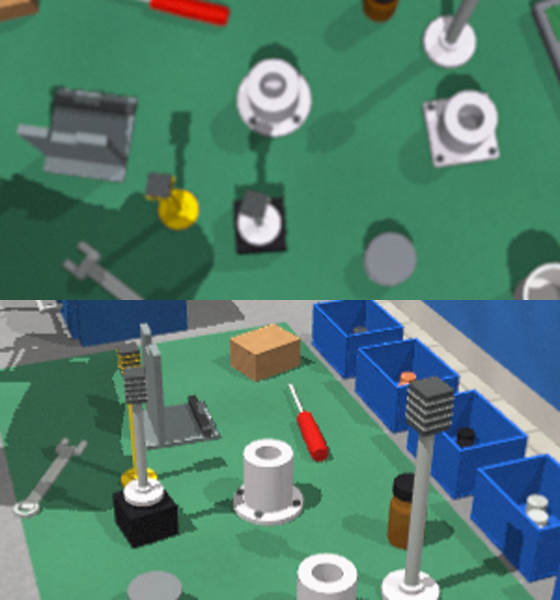

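The crop confirms it: the meant gauge stands in the black stand, with its head at (0.456, 0.011) and top at 0.220 m as expected. It is smaller than the free-standing grey one, whose head is 34 mm wide and 0.27 m up. Next I work out the approach.

```bash
cat >> h.py <<'E'
def go(x,y,z,yawdeg=None):
    o=get_obs(); from scipy.spatial.transform import Rotation as Ro
    R=Ro.from_euler('xyz',o['eef_rot']).as_matrix(); d=R.T@(np.array([x,y,z])-o['ee_pos'])*1000
    yw=np.degrees(np.arctan2(R[1,0],R[0,0]))
    print('mm tool xyz',d.round(1),'yaw',yw.round(2),'spin',None if yawdeg is None else round(yw-yawdeg,2),'up',R[2].round(3),'t',o['time_s'])
E
python3 -c "
from h import *
go(.456,.0106,.30,77.2)"
```

```text
mm tool xyz [-370.1  -75.7 -419.2] yaw 68.12 spin -9.08 up [-0.001 -1.     0.   ] t 0.1
```

```bash
python3 -m handwheel '[{"fingers":1,"x":0,"y":-0.04,"z":0,"spin":0},{"fingers":1,"x":0,"y":-0.076,"z":0,"spin":0},{"fingers":1,"x":-0.37,"y":-0.076,"z":-0.419,"spin":-9.1},{"fingers":1,"x":-0.37,"y":-0.076,"z":-0.419,"spin":-9.1},{"fingers":1,"x":-0.37,"y":-0.076,"z":-0.419,"spin":-9.1},{"fingers":1,"x":-0.37,"y":-0.076,"z":-0.419,"spin":-9.1},{"fingers":1,"x":-0.37,"y":-0.076,"z":-0.419,"spin":-9.1},{"fingers":1,"x":-0.37,"y":-0.076,"z":-0.419,"spin":-9.1},{"fingers":1,"x":-0.37,"y":-0.076,"z":-0.419,"spin":-9.1},{"fingers":1,"x":-0.37,"y":-0.076,"z":-0.419,"spin":-9.1}]' 40
python3 -c "
from h import *
go(.456,.0106,.30,77.2)"
```

```text
time_s: 1.1
ee_pos: [0.3842, 0.1523, 0.3005]
eef_rot: [-1.571, -0.0, 1.348]
force: [1.1, 0.8, -0.2]
grip_width: 0.0939
mm tool xyz [-122.3    0.5 -101.3] yaw 77.24 spin 0.04 up [ 0. -1. -0.] t 1.1
```

```bash
python3 -m handwheel '[{"fingers":1,"x":-0.122,"y":0,"z":-0.101,"spin":0},{"fingers":1,"x":-0.122,"y":0,"z":-0.101,"spin":0},{"fingers":1,"x":-0.122,"y":0,"z":-0.101,"spin":0},{"fingers":1,"x":-0.122,"y":0,"z":-0.101,"spin":0},{"fingers":1,"x":-0.122,"y":0,"z":-0.101,"spin":0},{"fingers":1,"x":-0.122,"y":0,"z":-0.101,"spin":0},{"fingers":1,"x":-0.122,"y":0,"z":-0.101,"spin":0},{"fingers":1,"x":-0.122,"y":0,"z":-0.101,"spin":0},{"fingers":1,"x":-0.122,"y":0,"z":-0.101,"spin":0},{"fingers":1,"x":-0.122,"y":0,"z":-0.101,"spin":0}]'
python3 - <<'E'
from h import *
o=get_obs(); shot('wrist','w1.png'); W,p=cloud('wrist')
A=W.reshape(-1,3); A=A[(A[:,2]>.212)&(A[:,2]<.23)&(abs(A[:,0]-.456)<.04)&(abs(A[:,1]-.01)<.04)]
print(len(A)); 
if len(A)>4: print(cv2.minAreaRect((A[:,:2]*1000).astype(np.float32)),np.median(A[:,2]))
go(.456,.0106,.205,77.2)
E
```

```text
time_s: 2.1
ee_pos: [0.4553, 0.0134, 0.3005]
eef_rot: [-1.571, -0.0, 1.349]
force: [-0.6, -0.2, -0.8]
grip_width: 0.094
1238
((454.9647216796875, 9.722522735595703), (23.66777992248535, 24.166093826293945), 77.4048843383789) 0.2194581813155705
mm tool xyz [-2.4 95.5 -1.2] yaw 77.25 spin 0.05 up [ 0. -1. -0.] t 2.15
```

View pics/w1.png

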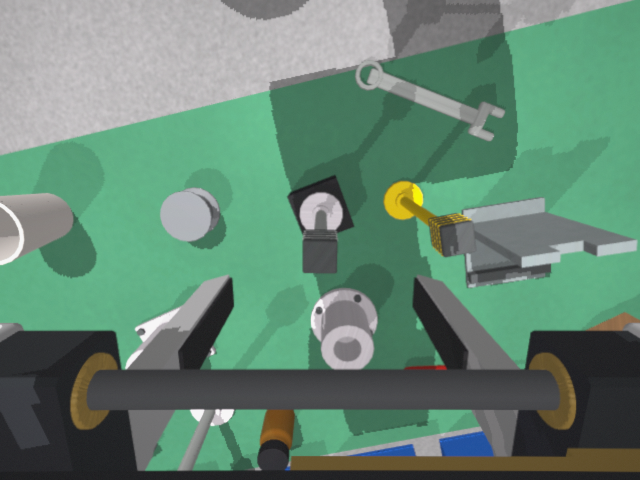

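The wrist view shows the head top at (320,250), centred between the open fingers, with nothing in the way. Descend and grip.

```bash
python3 -m handwheel '[{"fingers":1,"x":-0.003,"y":0.02,"z":-0.0005,"spin":0},{"fingers":1,"x":-0.003,"y":0.045,"z":-0.0005,"spin":0},{"fingers":1,"x":-0.003,"y":0.07,"z":-0.0005,"spin":0},{"fingers":1,"x":-0.003,"y":0.085,"z":-0.0005,"spin":0},{"fingers":1,"x":-0.003,"y":0.095,"z":-0.0005,"spin":0},{"fingers":1,"x":-0.003,"y":0.095,"z":-0.0005,"spin":0},{"fingers":1,"x":-0.003,"y":0.095,"z":-0.0005,"spin":0},{"fingers":0.2,"x":-0.003,"y":0.095,"z":-0.0005,"spin":0},{"fingers":-0.2,"x":-0.003,"y":0.095,"z":-0.0005,"spin":0},{"fingers":-1,"x":-0.003,"y":0.095,"z":-0.0005,"spin":0}]' 30 && python3 -m handwheel '[{"fingers":-1,"x":0,"y":0,"z":0,"spin":0},{"fingers":-1,"x":0,"y":0,"z":0,"spin":0},{"fingers":-1,"x":0,"y":0,"z":0,"spin":0},{"fingers":-1,"x":0,"y":0,"z":0,"spin":0},{"fingers":-1,"x":0,"y":0,"z":0,"spin":0},{"fingers":-1,"x":0,"y":0,"z":0,"spin":0},{"fingers":-1,"x":0,"y":0,"z":0,"spin":0},{"fingers":-1,"x":0,"y":0,"z":0,"spin":0},{"fingers":-1,"x":0,"y":0,"z":0,"spin":0},{"fingers":-1,"x":0,"y":0,"z":0,"spin":0}]' 30
python3 -c "
from h import *
go(.455,.010,.31,77.2)"
```

```text
time_s: 3.15
ee_pos: [0.4554, 0.0099, 0.2059]
eef_rot: [-1.572, -0.0, 1.348]
force: [-0.5, 0.0, 0.2]
grip_width: 0.0733
time_s: 4.15
ee_pos: [0.4552, 0.0099, 0.2054]
eef_rot: [-1.571, -0.0, 1.348]
force: [0.3, 0.9, -0.2]
grip_width: 0.0238
mm tool xyz [   0.  -104.6    0.3] yaw 77.23 spin 0.03 up [ 0. -1.  0.] t 4.15
```

Gripped at 23.8 mm, which matches the 24 mm head. Lift straight up.

```bash
python3 -m handwheel '[{"fingers":-1,"x":0,"y":-0.008,"z":0,"spin":0},{"fingers":-1,"x":0,"y":-0.018,"z":0,"spin":0},{"fingers":-1,"x":0,"y":-0.03,"z":0,"spin":0},{"fingers":-1,"x":0,"y":-0.045,"z":0,"spin":0},{"fingers":-1,"x":0,"y":-0.06,"z":0,"spin":0},{"fingers":-1,"x":0,"y":-0.08,"z":0,"spin":0},{"fingers":-1,"x":0,"y":-0.1,"z":0,"spin":0},{"fingers":-1,"x":0,"y":-0.105,"z":0,"spin":0},{"fingers":-1,"x":0,"y":-0.105,"z":0,"spin":0},{"fingers":-1,"x":0,"y":-0.105,"z":0,"spin":0}]'
python3 -c "
from h import *
go(.592,-.224,.31,77.2)"
```

```text
time_s: 5.15
ee_pos: [0.455, 0.0099, 0.3098]
eef_rot: [-1.57, 0.0, 1.348]
force: [-0.1, -0.4, -1.3]
grip_width: 0.0238
mm tool xyz [-197.8   -0.4 -185.3] yaw 77.22 spin 0.02 up [-0.    -1.     0.001] t 5.15
```

```bash
python3 -m handwheel '[{"fingers":-1,"x":-0.015,"y":0,"z":-0.014,"spin":0},{"fingers":-1,"x":-0.04,"y":0,"z":-0.037,"spin":0},{"fingers":-1,"x":-0.07,"y":0,"z":-0.065,"spin":0},{"fingers":-1,"x":-0.1,"y":0,"z":-0.094,"spin":0},{"fingers":-1,"x":-0.13,"y":0,"z":-0.122,"spin":0},{"fingers":-1,"x":-0.16,"y":0,"z":-0.15,"spin":0},{"fingers":-1,"x":-0.18,"y":0,"z":-0.169,"spin":0},{"fingers":-1,"x":-0.192,"y":0,"z":-0.18,"spin":0},{"fingers":-1,"x":-0.198,"y":0,"z":-0.185,"spin":0},{"fingers":-1,"x":-0.198,"y":0,"z":-0.185,"spin":0}]'
python3 - <<'E'
from h import *
o=get_obs(); 
shot('wrist');shot('top');shot('side'); 
for n in('wrist','side','top'):
    W,p=cloud(n); A=W.reshape(-1,3)
    r=np.hypot(A[:,0]-.592,A[:,1]+.224)
    B=A[(abs(A[:,2]-.08)<.004)&(r<.04)]
    print(n,len(B), cv2.minAreaRect((B[:,:2]*1000).astype(np.float32)) if len(B)>4 else '')
    # circle fit to outer radius 31: maximise
    if len(B)>50:
        h=cv2.convexHull((B[:,:2]*1000).astype(np.float32))[:,0]
        from scipy.optimize import least_squares
        s=least_squares(lambda q:np.hypot(h[:,0]-q[0],h[:,1]-q[1])-q[2],[592,-224,31],loss='soft_l1').x; print('circ',s.round(1))
    C=A[(A[:,2]>.17)&(A[:,2]<.28)&(r<.02)]; 
    D=A[(A[:,2]>.12)&(A[:,2]<.19)&(r<.04)]
    print('rod pts',len(D),np.median(D,0).round(4) if len(D) else '')
    for z in np.arange(.12,.28,.01):
        E=D[abs(D[:,2]-z)<.005]
        if len(E)>5: print('  z%.2f'%z,len(E),E[:,:2].min(0).round(4),E[:,:2].max(0).round(4))
go(.592,-.224,.31,77.2)
a,b=[cv2.cvtColor(load(n)['p'],cv2.COLOR_RGB2BGR) for n in('side','wrist')]
u=proj('side',[[.592,-.224,.12]])[0].astype(int);print(u)
x0,y0=max(u[0]-80,0),max(u[1]-80,0)
c=cv2.resize(a[y0:y0+160,x0:x0+160],(400,400),interpolation=cv2.INTER_CUBIC)
cv2.imwrite('pics/h1.png',np.hstack([c,cv2.resize(b,(400,400))]))
E
```

```text
time_s: 6.15
ee_pos: [0.5918, -0.2245, 0.3092]
eef_rot: [-1.569, -0.0, 1.347]
force: [0.3, 0.2, -2.0]
grip_width: 0.0237
wrist 947 ((581.4756469726562, -224.284423828125), (60.75288009643555, 39.86532974243164), 79.3421401977539)
circ [ 591.9 -226.2   30.5]
rod pts 2006 [ 0.5865 -0.2223  0.1631]
  z0.16 1697 [ 0.5677 -0.2486] [ 0.6151 -0.2013]
  z0.17 247 [ 0.5685 -0.242 ] [ 0.6004 -0.2105]
  z0.18 43 [ 0.5856 -0.2305] [ 0.5922 -0.2194]
  z0.19 19 [ 0.5857 -0.2302] [ 0.5912 -0.2195]
side 435 ((592.174072265625, -224.48492431640625), (61.49132537841797, 61.54450607299805), 17.704708099365234)
circ [ 592.  -225.4   30.9]
rod pts 463 [ 0.5874 -0.2279  0.1643]
  z0.13 27 [ 0.5852 -0.2298] [ 0.5958 -0.2197]
  z0.14 19 [ 0.5851 -0.2297] [ 0.5954 -0.2214]
  z0.16 246 [ 0.5675 -0.2476] [ 0.616  -0.1976]
  z0.17 121 [ 0.5692 -0.2445] [ 0.6139 -0.2037]
  z0.18 31 [ 0.5855 -0.2291] [ 0.5953 -0.2196]
  z0.19 18 [ 0.5852 -0.2307] [ 0.5948 -0.2202]
top 0 
rod pts 0 
mm tool xyz [-0.6  0.5 -0.5] yaw 77.26 spin 0.06 up [ 0. -1.  0.] t 6.3
[375 308]
```

View pics/h1.png

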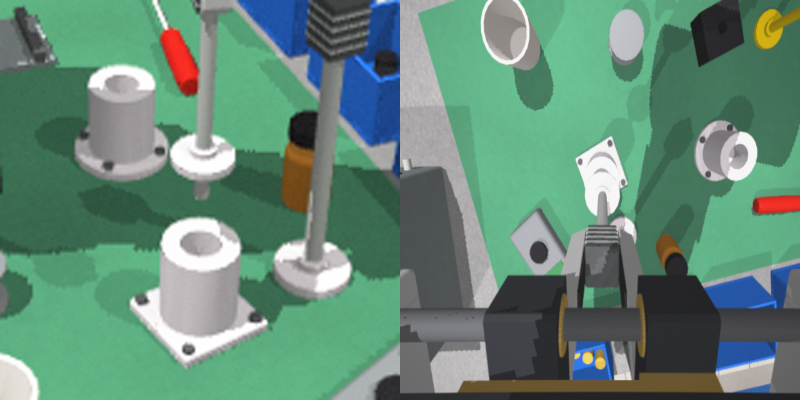

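Left crop: the gauge hangs upright (rod tip at (205,195)) over the square-footed housing's mouth (205,240), aligned to within about 1 mm. Bore clearance is 10 mm. Descend.

```bash
python3 -m handwheel '[{"fingers":-1,"x":0,"y":0.01,"z":0,"spin":0},{"fingers":-1,"x":0,"y":0.025,"z":0,"spin":0},{"fingers":-1,"x":0,"y":0.04,"z":0,"spin":0},{"fingers":-1,"x":0,"y":0.055,"z":0,"spin":0},{"fingers":-1,"x":0,"y":0.065,"z":0,"spin":0},{"fingers":-1,"x":0,"y":0.07,"z":0,"spin":0},{"fingers":-1,"x":0,"y":0.072,"z":0,"spin":0},{"fingers":-1,"x":0,"y":0.072,"z":0,"spin":0},{"fingers":-1,"x":0,"y":0.072,"z":0,"spin":0},{"fingers":-1,"x":0,"y":0.072,"z":0,"spin":0}]'
python3 -m handwheel '[{"fingers":-1,"x":0,"y":0.001,"z":0,"spin":0},{"fingers":-1,"x":0,"y":0.002,"z":0,"spin":0},{"fingers":-1,"x":0,"y":0.003,"z":0,"spin":0},{"fingers":-1,"x":0,"y":0.004,"z":0,"spin":0},{"fingers":-1,"x":0,"y":0.005,"z":0,"spin":0},{"fingers":-1,"x":0,"y":0.006,"z":0,"spin":0},{"fingers":-1,"x":0,"y":0.007,"z":0,"spin":0},{"fingers":-1,"x":0,"y":0.008,"z":0,"spin":0},{"fingers":-1,"x":0,"y":0.008,"z":0,"spin":0},{"fingers":-1,"x":0,"y":0.008,"z":0,"spin":0}]'
python3 -m handwheel '[{"fingers":-1,"x":0,"y":0.0005,"z":0,"spin":0},{"fingers":-1,"x":0,"y":0.001,"z":0,"spin":0},{"fingers":-1,"x":0,"y":0.0015,"z":0,"spin":0},{"fingers":-1,"x":0,"y":0.002,"z":0,"spin":0},{"fingers":-1,"x":0,"y":0.0025,"z":0,"spin":0},{"fingers":-1,"x":0,"y":0.003,"z":0,"spin":0},{"fingers":-1,"x":0,"y":0.0035,"z":0,"spin":0},{"fingers":-1,"x":0,"y":0.004,"z":0,"spin":0},{"fingers":-1,"x":0,"y":0.004,"z":0,"spin":0},{"fingers":-1,"x":0,"y":0.004,"z":0,"spin":0}]'
```

```text
time_s: 7.3
ee_pos: [0.592, -0.2242, 0.239]
eef_rot: [-1.572, 0.0, 1.348]
force: [-0.3, -0.6, -1.9]
grip_width: 0.0238
time_s: 8.3
ee_pos: [0.5919, -0.2241, 0.2304]
eef_rot: [-1.571, 0.0, 1.348]
force: [-0.2, 0.6, 1.9]
grip_width: 0.024
time_s: 9.3
ee_pos: [0.5919, -0.2241, 0.2263]
eef_rot: [-1.571, -0.0, 1.348]
force: [-0.2, -0.5, 2.4]
grip_width: 0.0239
```

The collar is sliding (about 4 N on top of the gauge's weight). Continue in small steps.

```bash
python3 -m handwheel '[{"fingers":-1,"x":0,"y":0.0005,"z":0,"spin":0},{"fingers":-1,"x":0,"y":0.001,"z":0,"spin":0},{"fingers":-1,"x":0,"y":0.0015,"z":0,"spin":0},{"fingers":-1,"x":0,"y":0.002,"z":0,"spin":0},{"fingers":-1,"x":0,"y":0.0025,"z":0,"spin":0},{"fingers":-1,"x":0,"y":0.003,"z":0,"spin":0},{"fingers":-1,"x":0,"y":0.0035,"z":0,"spin":0},{"fingers":-1,"x":0,"y":0.004,"z":0,"spin":0},{"fingers":-1,"x":0,"y":0.004,"z":0,"spin":0},{"fingers":-1,"x":0,"y":0.004,"z":0,"spin":0}]'
```

```text
time_s: 10.3
ee_pos: [0.5919, -0.2241, 0.2223]
eef_rot: [-1.571, -0.0, 1.348]
force: [-0.4, 0.7, 2.2]
grip_width: 0.0239
```

```bash
python3 -m handwheel '[{"fingers":-1,"x":0,"y":0.0005,"z":0,"spin":0},{"fingers":-1,"x":0,"y":0.001,"z":0,"spin":0},{"fingers":-1,"x":0,"y":0.0015,"z":0,"spin":0},{"fingers":-1,"x":0,"y":0.002,"z":0,"spin":0},{"fingers":-1,"x":0,"y":0.0025,"z":0,"spin":0},{"fingers":-1,"x":0,"y":0.003,"z":0,"spin":0},{"fingers":-1,"x":0,"y":0.0035,"z":0,"spin":0},{"fingers":-1,"x":0,"y":0.004,"z":0,"spin":0},{"fingers":-1,"x":0,"y":0.004,"z":0,"spin":0},{"fingers":-1,"x":0,"y":0.004,"z":0,"spin":0}]'
```

```text
time_s: 11.3
ee_pos: [0.5919, -0.2241, 0.2184]
eef_rot: [-1.571, -0.0, 1.348]
force: [-0.7, 1.1, 1.6]
grip_width: 0.024
```

```bash
python3 -m handwheel '[{"fingers":-1,"x":0,"y":0.0005,"z":0,"spin":0},{"fingers":-1,"x":0,"y":0.001,"z":0,"spin":0},{"fingers":-1,"x":0,"y":0.0015,"z":0,"spin":0},{"fingers":-1,"x":0,"y":0.002,"z":0,"spin":0},{"fingers":-1,"x":0,"y":0.0025,"z":0,"spin":0},{"fingers":-1,"x":0,"y":0.003,"z":0,"spin":0},{"fingers":-1,"x":0,"y":0.0035,"z":0,"spin":0},{"fingers":-1,"x":0,"y":0.004,"z":0,"spin":0},{"fingers":-1,"x":0,"y":0.004,"z":0,"spin":0},{"fingers":-1,"x":0,"y":0.004,"z":0,"spin":0}]'
```

```text
time_s: 12.3
ee_pos: [0.5919, -0.2241, 0.2144]
eef_rot: [-1.571, -0.0, 1.348]
force: [0.6, 0.8, 2.3]
grip_width: 0.0239
```

```bash
python3 -m handwheel '[{"fingers":-1,"x":0,"y":0.0003,"z":0,"spin":0},{"fingers":-1,"x":0,"y":0.0006,"z":0,"spin":0},{"fingers":-1,"x":0,"y":0.0009,"z":0,"spin":0},{"fingers":-1,"x":0,"y":0.0012,"z":0,"spin":0},{"fingers":-1,"x":0,"y":0.0015,"z":0,"spin":0},{"fingers":-1,"x":0,"y":0.0018,"z":0,"spin":0},{"fingers":-1,"x":0,"y":0.0021,"z":0,"spin":0},{"fingers":-1,"x":0,"y":0.0024,"z":0,"spin":0},{"fingers":-1,"x":0,"y":0.0025,"z":0,"spin":0},{"fingers":-1,"x":0,"y":0.0025,"z":0,"spin":0}]'
```

```text
time_s: 13.3
ee_pos: [0.5919, -0.2241, 0.2124]
eef_rot: [-1.571, 0.0, 1.348]
force: [-0.3, 1.2, 5.2]
grip_width: 0.0234
```

Force is rising and the pose lags: probably the floor. One more small push to confirm.

```bash
python3 -m handwheel '[{"fingers":-1,"x":0,"y":0.0002,"z":0,"spin":0},{"fingers":-1,"x":0,"y":0.0004,"z":0,"spin":0},{"fingers":-1,"x":0,"y":0.0006,"z":0,"spin":0},{"fingers":-1,"x":0,"y":0.0008,"z":0,"spin":0},{"fingers":-1,"x":0,"y":0.001,"z":0,"spin":0},{"fingers":-1,"x":0,"y":0.0012,"z":0,"spin":0},{"fingers":-1,"x":0,"y":0.0012,"z":0,"spin":0},{"fingers":-1,"x":0,"y":0.0012,"z":0,"spin":0},{"fingers":-1,"x":0,"y":0.0012,"z":0,"spin":0},{"fingers":-1,"x":0,"y":0.0012,"z":0,"spin":0}]'
python3 - <<'E'
from h import *
shot('side')
W,p=cloud('side'); A=W.reshape(-1,3); r=np.hypot(A[:,0]-.592,A[:,1]+.225)
for lo,hi in((.075,.084),(.084,.0915),(.0915,.1)):
    D=A[(A[:,2]>lo)&(A[:,2]<hi)&(r<.035)]; print(len(D),np.median(D,0).round(4))
D=A[(A[:,2]>.083)&(A[:,2]<.093)&(r<.022)&(r>.012)];c=np.linalg.lstsq(np.c_[D[:,:2]-[.592,-.225],np.ones(len(D))],D[:,2],rcond=None)[0];print('collar top plane',c.round(4))
u=proj('side',[[.592,-.224,.1]])[0].astype(int)
a=cv2.cvtColor(p,cv2.COLOR_RGB2BGR)[u[1]-60:u[1]+60,u[0]-60:u[0]+60]
cv2.imwrite('pics/b1.png',cv2.resize(a,(500,500),interpolation=cv2.INTER_CUBIC))
E
```

```text
time_s: 14.3
ee_pos: [0.5922, -0.2241, 0.2123]
eef_rot: [-1.573, 0.0, 1.348]
force: [-1.5, 2.1, 12.6]
grip_width: 0.0238
258 [ 0.5814 -0.243   0.0796]
267 [ 0.587  -0.2302  0.0877]
48 [ 0.5895 -0.2279  0.0942]
collar top plane [0.0144 0.037  0.0878]
```

View pics/b1.png

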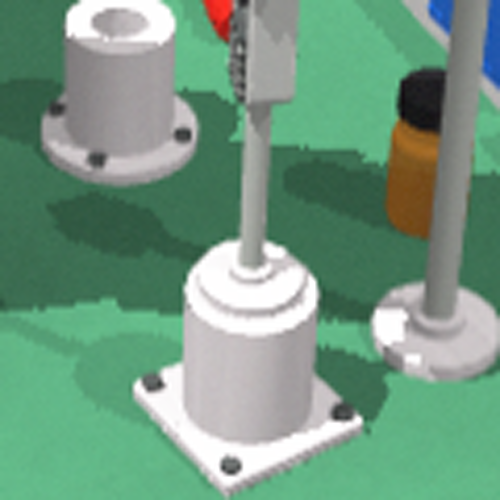

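The collar sits flat on the mouth: its top is at 87.8 mm against the expected 88. The rod is on the floor: 1.2 mm further commanded gave no motion and about 12 N. That makes the depth about 53 mm, inside the 36–54 range. Lift straight out.

```bash
python3 -m handwheel '[{"fingers":-1,"x":0,"y":-0.003,"z":0,"spin":0},{"fingers":-1,"x":0,"y":-0.01,"z":0,"spin":0},{"fingers":-1,"x":0,"y":-0.022,"z":0,"spin":0},{"fingers":-1,"x":0,"y":-0.04,"z":0,"spin":0},{"fingers":-1,"x":0,"y":-0.06,"z":0,"spin":0},{"fingers":-1,"x":0,"y":-0.08,"z":0,"spin":0},{"fingers":-1,"x":0,"y":-0.1,"z":0,"spin":0},{"fingers":-1,"x":0,"y":-0.11,"z":0,"spin":0},{"fingers":-1,"x":0,"y":-0.11,"z":0,"spin":0},{"fingers":-1,"x":0,"y":-0.11,"z":0,"spin":0}]'
python3 -c "
from h import *
go(.5755,.2267,.32,85.9)"
```

```text
time_s: 15.35
ee_pos: [0.5917, -0.2241, 0.3199]
eef_rot: [-1.57, -0.0, 1.348]
force: [-0.7, -0.1, -2.8]
grip_width: 0.0239
mm tool xyz [4.360e+02 1.000e-01 1.155e+02] yaw 77.22 spin -8.68 up [ 0.    -1.     0.001] t 15.35
```

```bash
python3 -m handwheel '[{"fingers":-1,"x":0.015,"y":0,"z":0.004,"spin":0},{"fingers":-1,"x":0.045,"y":0,"z":0.012,"spin":-1},{"fingers":-1,"x":0.08,"y":0,"z":0.021,"spin":-2},{"fingers":-1,"x":0.12,"y":0,"z":0.032,"spin":-3},{"fingers":-1,"x":0.16,"y":0,"z":0.042,"spin":-4},{"fingers":-1,"x":0.2,"y":0,"z":0.053,"spin":-5},{"fingers":-1,"x":0.24,"y":0,"z":0.064,"spin":-6},{"fingers":-1,"x":0.28,"y":0,"z":0.074,"spin":-7},{"fingers":-1,"x":0.31,"y":0,"z":0.082,"spin":-8},{"fingers":-1,"x":0.33,"y":0,"z":0.087,"spin":-8.7}]'
python3 -c "
from h import *
go(.5755,.2267,.32,85.9)"
```

```text
time_s: 16.35
ee_pos: [0.579, 0.12, 0.32]
eef_rot: [-1.569, -0.0, 1.502]
force: [-0.6, 0.1, -2.4]
grip_width: 0.0237
mm tool xyz [106.2  -0.   10.7] yaw 86.08 spin 0.18 up [ 0.    -1.     0.001] t 16.35
```

```bash
python3 -m handwheel '[{"fingers":-1,"x":0.02,"y":0,"z":0.002,"spin":0.2},{"fingers":-1,"x":0.04,"y":0,"z":0.004,"spin":0.2},{"fingers":-1,"x":0.06,"y":0,"z":0.006,"spin":0.2},{"fingers":-1,"x":0.08,"y":0,"z":0.008,"spin":0.2},{"fingers":-1,"x":0.095,"y":0,"z":0.01,"spin":0.2},{"fingers":-1,"x":0.103,"y":0,"z":0.011,"spin":0.2},{"fingers":-1,"x":0.105,"y":0,"z":0.011,"spin":0.2},{"fingers":-1,"x":0.105,"y":0,"z":0.011,"spin":0.2},{"fingers":-1,"x":0.105,"y":0,"z":0.011,"spin":0.2},{"fingers":-1,"x":0.105,"y":0,"z":0.011,"spin":0.2}]'
python3 - <<'E'
from h import *
go(.5755,.2267,.32,85.9)
shot('wrist');shot('side')
a,b=[cv2.cvtColor(load(n)['p'],cv2.COLOR_RGB2BGR) for n in('side','wrist')]
yw=np.radians(-4.1);ex=np.array([np.cos(yw),np.sin(yw)]);ey=np.array([-ex[1],ex[0]]);O=np.array([.5306,.2299])
for n in('wrist','side'):
    W,p=cloud(n); A=W.reshape(-1,3); q=(A[:,:2]-O); X=q@ex*1000; Y=q@ey*1000; Z=A[:,2]*1000
    m=np.isfinite(Z)
    t=m&(abs(Y)<48)&(abs(X-60)<16)&(abs(Z-20)<3); print(n,'strip top X',np.percentile(X[t],[1,50,99]).round(1) if t.any() else 0,'n',t.sum())
    t=m&(abs(X+5)<14)&(abs(Z-146)<3)&(abs(Y)<60); 
    if t.sum()>20: print('board top X',np.percentile(X[t],[1,50,99]).round(1),'Y',np.percentile(Y[t],[.5,99.5]).round(1),'notch edges',Y[t&(Y<0)].max().round(1),Y[t&(Y>0)].min().round(1), np.polyfit(Y[t],X[t],1).round(3))
    t=m&(abs(X)<12)&(abs(Z-128)<3)&(abs(Y)<16); print('notch n',t.sum(),X[t].mean() if t.any() else 0)
    t=m&(abs(X-45)<30)&(abs(Y)<30)&(Z>185)&(Z<197); print('collar XYZ',[np.percentile(v[t],[2,98]).round(1) for v in(X,Y)],np.histogram(Z[t],bins=12,range=(185,197))[0] if t.any() else '')
    t=m&(abs(X-45)<12)&(abs(Y)<15)&(Z>140)&(Z<180); print('rod below collar', [np.percentile(v[t],[2,98]).round(1) for v in(X,Y,Z)] if t.any() else '')
u=proj('side',[[.56,.228,.15]])[0].astype(int)
x0,y0=max(u[0]-80,0),max(u[1]-80,0)
cv2.imwrite('pics/r1.png',np.hstack([cv2.resize(a[y0:y0+160,x0:x0+160],(400,400),interpolation=cv2.INTER_CUBIC),cv2.resize(b,(400,400))]))
E
```

```text
time_s: 17.35
ee_pos: [0.5766, 0.2219, 0.3208]
eef_rot: [-1.571, -0.0, 1.495]
force: [0.1, -1.0, -1.3]
grip_width: 0.0236
mm tool xyz [4.7 0.8 1.5] yaw 85.68 spin -0.22 up [ 0. -1. -0.] t 17.35
wrist strip top X [53.  57.9 65.2] n 405
board top X [-10.7  -5.5  -0.5] Y [-50.4  48.4] notch edges -17.0 15.0 [-0.01  -5.454]
notch n 360 -5.400996686053121
collar XYZ [array([24. , 65.4]), array([-27.4,  16. ])] [  0   0   0   1   5   8   8  13  16 100 678 909]
rod below collar 
side strip top X [52.5 58.9 65.2] n 87
board top X [-11.6  -6.5  -0.9] Y [-49.9  48.9] notch edges -15.3 12.5 [-0.016 -6.516]
notch n 8 -9.453277925049399
collar XYZ [array([23. , 65.8]), array([-27.9,  14.9])] [ 0  0  1  2  4 11  4  3  8 12 23 38]
rod below collar [array([40. , 51.4]), array([-12. ,  -3.4]), array([142.5, 179. ])]
```

View pics/r1.png

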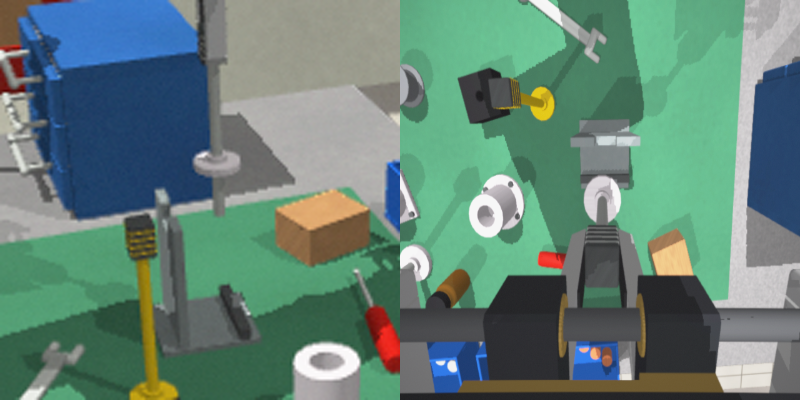

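Left panel: the gauge hangs upright, rod tip at (218,212), in front of the board and over the base plate. The strip is at (237,310). The rest measures as its description says (board, notch and strip within 1 mm of the model). Now compute the stand-down point.

```bash
python3 -c "
from h import *
go(.5759,.2257,.200,86.2)"
```

```text
mm tool xyz [  3.6 120.8   1. ] yaw 85.69 spin -0.51 up [-0. -1. -0.] t 17.45
```

```bash
python3 -m handwheel '[{"fingers":-1,"x":0.0035,"y":0.01,"z":0.001,"spin":-0.5},{"fingers":-1,"x":0.0035,"y":0.03,"z":0.001,"spin":-0.5},{"fingers":-1,"x":0.0035,"y":0.055,"z":0.001,"spin":-0.5},{"fingers":-1,"x":0.0035,"y":0.08,"z":0.001,"spin":-0.5},{"fingers":-1,"x":0.0035,"y":0.1,"z":0.001,"spin":-0.5},{"fingers":-1,"x":0.0035,"y":0.113,"z":0.001,"spin":-0.5},{"fingers":-1,"x":0.0035,"y":0.12,"z":0.001,"spin":-0.5},{"fingers":-1,"x":0.0035,"y":0.121,"z":0.001,"spin":-0.5},{"fingers":-1,"x":0.0035,"y":0.121,"z":0.001,"spin":-0.5},{"fingers":-1,"x":0.0035,"y":0.121,"z":0.001,"spin":-0.5}]'
python3 -m handwheel '[{"fingers":-1,"x":0,"y":0.001,"z":0,"spin":0},{"fingers":-1,"x":0,"y":0.002,"z":0,"spin":0},{"fingers":-1,"x":0,"y":0.003,"z":0,"spin":0},{"fingers":-1,"x":0,"y":0.004,"z":0,"spin":0},{"fingers":-1,"x":0,"y":0.0045,"z":0,"spin":0},{"fingers":-1,"x":0,"y":0.005,"z":0,"spin":0},{"fingers":-1,"x":0,"y":0.005,"z":0,"spin":0},{"fingers":-1,"x":0,"y":0.005,"z":0,"spin":0},{"fingers":-1,"x":0,"y":0.005,"z":0,"spin":0},{"fingers":-1,"x":0,"y":0.005,"z":0,"spin":0}]'
python3 -c "
from h import *
go(.5759,.2257,.1934,86.2)"
```

```text
time_s: 18.45
ee_pos: [0.5761, 0.2262, 0.2007]
eef_rot: [-1.572, -0.001, 1.505]
force: [-0.2, -0.1, -2.6]
grip_width: 0.0239
time_s: 19.45
ee_pos: [0.5758, 0.226, 0.1948]
eef_rot: [-1.571, -0.0, 1.505]
force: [-0.4, 0.5, -2.1]
grip_width: 0.024
mm tool xyz [-0.3  1.4 -0.1] yaw 86.22 spin 0.02 up [ 0. -1. -0.] t 19.45
```

```bash
python3 -m handwheel '[{"fingers":-1,"x":0,"y":0.0003,"z":0,"spin":0},{"fingers":-1,"x":0,"y":0.0006,"z":0,"spin":0},{"fingers":-1,"x":0,"y":0.0009,"z":0,"spin":0},{"fingers":-1,"x":0,"y":0.0012,"z":0,"spin":0},{"fingers":-1,"x":0,"y":0.0015,"z":0,"spin":0},{"fingers":-1,"x":0,"y":0.0018,"z":0,"spin":0},{"fingers":-1,"x":0,"y":0.002,"z":0,"spin":0},{"fingers":-1,"x":0,"y":0.002,"z":0,"spin":0},{"fingers":-1,"x":0,"y":0.002,"z":0,"spin":0},{"fingers":-1,"x":0,"y":0.002,"z":0,"spin":0}]'
```

```text
time_s: 20.45
ee_pos: [0.5759, 0.2261, 0.1934]
eef_rot: [-1.572, -0.0, 1.505]
force: [-1.2, -0.8, 4.6]
grip_width: 0.0239
```

The foot is on the plate: contact at TCP 0.1934, so the gauge has not slipped in the grip. Slide the foot to the stop, then loosen to 3 N and start the lean (tool +z runs from stop to board).

```bash
python3 -m handwheel '[{"fingers":-1,"x":0,"y":0,"z":-0.0005,"spin":0},{"fingers":-1,"x":0,"y":0,"z":-0.001,"spin":0},{"fingers":-1,"x":0,"y":0,"z":-0.0015,"spin":0},{"fingers":-1,"x":0,"y":0,"z":-0.002,"spin":0},{"fingers":-1,"x":0,"y":0,"z":-0.002,"spin":0},{"fingers":-1,"x":0,"y":0,"z":-0.002,"spin":0},{"fingers":-1,"x":0,"y":0,"z":-0.002,"spin":0},{"fingers":-1,"x":0,"y":0,"z":-0.002,"spin":0},{"fingers":-1,"x":0,"y":0,"z":-0.002,"spin":0},{"fingers":-1,"x":0,"y":0,"z":-0.002,"spin":0}]'
python3 -m handwheel '[{"fingers":-1,"x":0,"y":0,"z":0,"spin":0},{"fingers":-1,"x":0,"y":0,"z":0,"spin":0},{"fingers":-1,"x":0,"y":0,"z":0.002,"spin":0},{"fingers":-1,"x":0,"y":0,"z":0.004,"spin":0},{"fingers":-1,"x":0,"y":0,"z":0.006,"spin":0},{"fingers":-1,"x":0,"y":0,"z":0.008,"spin":0},{"fingers":-1,"x":0,"y":0.0001,"z":0.01,"spin":0},{"fingers":-1,"x":0,"y":0.0002,"z":0.012,"spin":0},{"fingers":-1,"x":0,"y":0.0002,"z":0.014,"spin":0},{"fingers":-1,"x":0,"y":0.0002,"z":0.016,"spin":0}]' 3
python3 - <<'E'
from h import *
go(.5759,.2257,.1934,86.2)
p,_,_=shot('side')
u=proj('side',[[.56,.228,.1]])[0].astype(int)
a=cv2.cvtColor(p,cv2.COLOR_RGB2BGR)[u[1]-70:u[1]+70,u[0]-70:u[0]+70]
cv2.imwrite('pics/l1.png',cv2.resize(a,(500,500),interpolation=cv2.INTER_CUBIC))
E
```

```text
time_s: 21.45
ee_pos: [0.5776, 0.2262, 0.1934]
eef_rot: [-1.571, -0.001, 1.505]
force: [-2.5, 0.1, 6.2]
grip_width: 0.0237
time_s: 22.45
ee_pos: [0.5615, 0.2269, 0.1922]
eef_rot: [-1.57, 0.0, 1.505]
force: [-0.6, 0.1, 0.9]
grip_width: 0.0242
mm tool xyz [ -0.3  -1.2 -14.5] yaw 86.23 spin 0.03 up [-0.    -1.     0.001] t 22.45
```

View pics/l1.png

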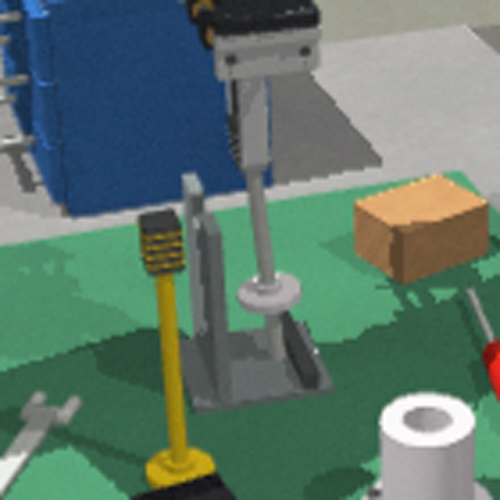

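The rod (from (255,170) to (275,355)) now leans toward the board with its foot still at the strip: it pivots in the loose grip. Continue the arc.

```bash
python3 -m handwheel '[{"fingers":-1,"x":0,"y":0.0003,"z":0.004,"spin":0},{"fingers":-1,"x":0,"y":0.0007,"z":0.008,"spin":0},{"fingers":-1,"x":0,"y":0.0011,"z":0.012,"spin":0},{"fingers":-1,"x":0,"y":0.0016,"z":0.016,"spin":0},{"fingers":-1,"x":0,"y":0.0022,"z":0.02,"spin":0},{"fingers":-1,"x":0,"y":0.003,"z":0.024,"spin":0},{"fingers":-1,"x":0,"y":0.0038,"z":0.028,"spin":0},{"fingers":-1,"x":0,"y":0.0046,"z":0.032,"spin":0},{"fingers":-1,"x":0,"y":0.0055,"z":0.036,"spin":0},{"fingers":-1,"x":0,"y":0.0065,"z":0.04,"spin":0}]'
python3 -m handwheel '[{"fingers":-1,"x":0,"y":0.0005,"z":0.002,"spin":0},{"fingers":-1,"x":0,"y":0.001,"z":0.0035,"spin":0},{"fingers":-1,"x":0,"y":0.0015,"z":0.005,"spin":0},{"fingers":-1,"x":0,"y":0.002,"z":0.006,"spin":0},{"fingers":-1,"x":0,"y":0.002,"z":0.006,"spin":0},{"fingers":-1,"x":0,"y":0.002,"z":0.006,"spin":0},{"fingers":-1,"x":0,"y":0.002,"z":0.006,"spin":0},{"fingers":-1,"x":0,"y":0.002,"z":0.006,"spin":0},{"fingers":-1,"x":0,"y":0.002,"z":0.006,"spin":0},{"fingers":-1,"x":0,"y":0.002,"z":0.006,"spin":0}]'
python3 - <<'E'
from h import *
go(.5759,.2257,.1934,86.2)
p,_,_=shot('side')
u=proj('side',[[.56,.228,.1]])[0].astype(int)
a=cv2.cvtColor(p,cv2.COLOR_RGB2BGR)[u[1]-70:u[1]+70,u[0]-70:u[0]+70]
cv2.imwrite('pics/l2.png',cv2.resize(a,(500,500),interpolation=cv2.INTER_CUBIC))
E
```

```text
time_s: 23.5
ee_pos: [0.5215, 0.2296, 0.186]
eef_rot: [-1.571, 0.0, 1.505]
force: [0.9, 1.0, -0.5]
grip_width: 0.024
time_s: 24.5
ee_pos: [0.5159, 0.23, 0.184]
eef_rot: [-1.571, 0.0, 1.505]
force: [1.4, 0.0, -0.9]
grip_width: 0.024
mm tool xyz [ -0.3  -9.4 -60.2] yaw 86.22 spin 0.02 up [-0. -1.  0.] t 24.5
```

View pics/l2.png

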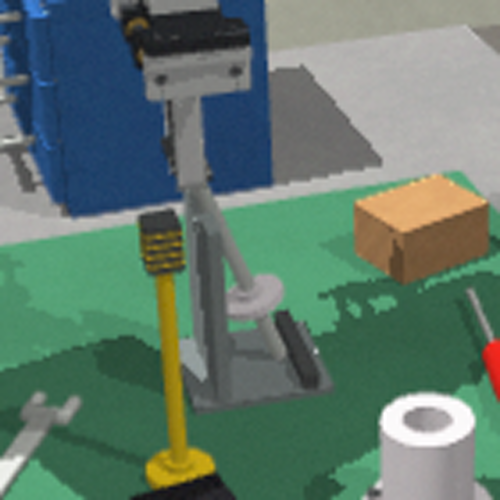

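The rod now lies back in the notch at (205,205), with the foot near the strip at (280,355). Measure the rod line and foot gap before letting go.

```bash
cat > m.py <<'E'
from h import *
yw=np.radians(-3.8);ex=np.array([np.cos(yw),np.sin(yw)]);ey=np.array([-ex[1],ex[0]]);O=np.array([.5300,.2291])
from scipy.optimize import least_squares
for n in('side','top'):
    W,p=cloud(n); A=W.reshape(-1,3); q=A[:,:2]-O
    P=np.c_[q@ex,q@ey,A[:,2]]*1000
    t20=np.tan(np.radians(19.6)); xa=48.35-(P[:,2]-10)*t20
    d=np.hypot(P[:,0]-xa,P[:,1])
    R=P[(d<13)&(P[:,2]>14)&(P[:,2]<155)]; 
    c=55; R=R[(abs((R[:,2])-66)>22)]
    if len(R)<20: print(n,'few',len(R)); continue
    def f(s):
        b=np.array([s[0],s[1],10]);v=np.array([s[2],s[3],1]);v/=np.linalg.norm(v)
        return np.linalg.norm(np.cross(R-b,v),axis=1)-6
    s=least_squares(f,[48.35,0,-.356,0],loss='soft_l1').x
    print(n,len(R),'axis at z10: x,y',s[:2].round(1),'lean deg',np.degrees(np.arctan(-s[2])).round(1),'y lean',np.degrees(np.arctan(s[3])).round(1),'rms',np.sqrt((f(s)**2).mean()).round(2))
    lo=P[(abs(P[:,1])<48)&(abs(P[:,2]-20)<3)&(abs(P[:,0]-60)<12)]; print('strip X',np.percentile(lo[:,0],[2,98]).round(1) if len(lo) else '')
    v=np.array([s[2],s[3],1]);v/=np.linalg.norm(v);b=np.array([s[0],s[1],10])
    k=(P-b)@v; rr=np.linalg.norm(np.cross(P-b,v),axis=1)
    g=k[(rr>13)&(rr<23)&(k>40)&(k<75)]; print('collar along axis',np.percentile(g,[5,50,90,98]).round(1) if len(g) else '')
E
python3 m.py
```

```text
side 144 axis at z10: x,y [48.8  0. ] lean deg 20.4 y lean 0.1 rms 2.03
strip X [53.1 65.8]
collar along axis [54.1 61.3 63.2 63.9]
top 37 axis at z10: x,y [54.9  1.1] lean deg 24.3 y lean -0.4 rms 2.17
strip X [55.1 67.5]
collar along axis
```

Rod axis at foot x = 48.8 mm (expected 48.35 when touching the stop), lean 20.4°, y offset 0; collar about 53 mm. Good. (The "top" lines come from an old picture; ignore them.) Let go and rise.

```bash
python3 -m handwheel '[{"fingers":-0.45,"x":0,"y":0,"z":0,"spin":0},{"fingers":-0.4,"x":0,"y":0,"z":0,"spin":0},{"fingers":-0.35,"x":0,"y":0,"z":0,"spin":0},{"fingers":-0.3,"x":0,"y":0,"z":0,"spin":0},{"fingers":-0.2,"x":0,"y":0,"z":0,"spin":0},{"fingers":0,"x":0,"y":0,"z":0,"spin":0},{"fingers":0.2,"x":0,"y":0,"z":0,"spin":0},{"fingers":0.3,"x":0,"y":0,"z":0,"spin":0},{"fingers":0.3,"x":0,"y":0,"z":0,"spin":0},{"fingers":0.3,"x":0,"y":0,"z":0,"spin":0}]'
python3 -m handwheel '[{"fingers":0.3,"x":0,"y":-0.01,"z":0,"spin":0},{"fingers":0.3,"x":0,"y":-0.025,"z":0,"spin":0},{"fingers":0.3,"x":0,"y":-0.04,"z":0,"spin":0},{"fingers":0.3,"x":0,"y":-0.06,"z":0,"spin":0},{"fingers":0.3,"x":0,"y":-0.08,"z":0,"spin":0},{"fingers":0.3,"x":0,"y":-0.1,"z":0,"spin":0},{"fingers":0.3,"x":0,"y":-0.12,"z":0,"spin":0},{"fingers":0.3,"x":0,"y":-0.13,"z":0,"spin":0},{"fingers":0.3,"x":0,"y":-0.13,"z":0,"spin":0},{"fingers":0.3,"x":0,"y":-0.13,"z":0,"spin":0}]'
python3 - <<'E'
from h import *
shot('side','f1.png')
p=load('side')['p'];u=proj('side',[[.56,.228,.1]])[0].astype(int)
a=cv2.cvtColor(p,cv2.COLOR_RGB2BGR)
cv2.imwrite('pics/f2.png',np.hstack([cv2.resize(a[u[1]-70:u[1]+70,u[0]-70:u[0]+70],(400,400),interpolation=cv2.INTER_CUBIC),cv2.resize(a,(400,400))]))
E
python3 m.py | head -3
```

```text
time_s: 25.55
ee_pos: [0.5159, 0.23, 0.1841]
eef_rot: [-1.571, 0.0, 1.505]
force: [0.4, 0.2, 0.3]
grip_width: 0.061
time_s: 26.55
ee_pos: [0.5158, 0.23, 0.3134]
eef_rot: [-1.57, 0.0, 1.505]
force: [0.8, -0.9, -1.0]
grip_width: 0.061
side 149 axis at z10: x,y [48.8  0. ] lean deg 20.4 y lean 0.1 rms 2.09
strip X [51.9 65.5]
collar along axis [54.4 61.3 63.2 63.5]
```

View pics/f2.png

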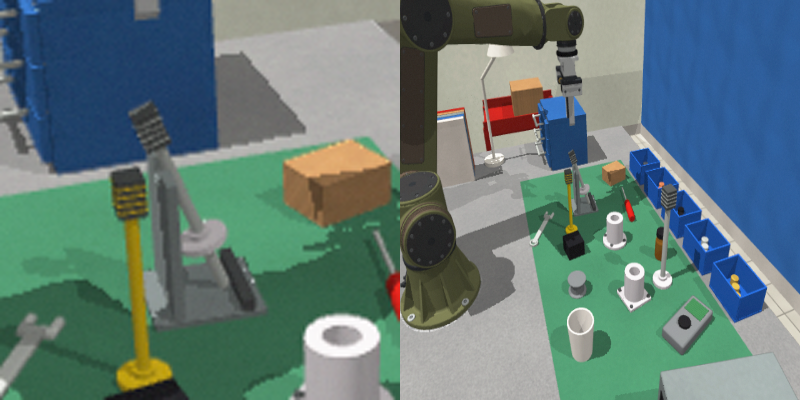

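The released gauge leans in the notch (head (150,125), foot (220,285) at the strip), with the gripper clear above. Spool, jar and cup look undisturbed. Hand in.

```bash
python3 -c "
from h import *
print(workorder.hand_in())"
```

```text
the job is handed in; nothing more can be done
None
```

The job is handed in at about 27 s. I took the smaller grey gauge from the stand and gauged the square-footed housing. I then leaned the gauge in the grey rest and let go.

- **Gauging:** the rod stopped on the bore floor, with the force rising to about 12 N and no further motion. The collar's top was at 87.8 mm against the 88 mm expected when it lies flat on the mouth. The depth reads about 53 mm, inside the 36–54 mm range.
- **Leaning:** after release the rod leans 20.4° in the notch. Its axis at the foot is 48.8 mm from the board, where 48.4 mm means touching the stop. The gauge did not move on release.
- **Collar:** it read about 53 mm before and after letting go. That check is only good to a couple of mm, because the rod-line fit has about 2 mm rms scatter.
- **Bystanders:** spool, jar and cup look untouched in the last side picture; I did not measure them again.
- **Disagreement:** one set of "top" numbers in the rest check came from an old picture, so I ignored it.

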